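# Clear, tug and hold open a welding-rod case

## Task

Take the piece of steel angle off the lid of the welding-rod case and set it down on the bare bench without dropping it. Then, before touching the slide knob, give the lug at the front of the lid a firm upward tug to learn whether the lid is caught, and if it is, draw the slide knob fully back away from the lid to release it. Lift the lid by its lug to about 40 degrees and finish while holding it open there, leaving the other objects on the bench where they are.

Things in the scene. Friction and masses are not known exactly. Their poses are not given: they have to be found in the camera images.
- case: Painted sheet-steel case fixed to the bench, 200 (x) x 290 (y) x 108 mm high. Origin on the bench under the centre of its lidded part; x points from the front (lug side) to the hinge, z up. The lid spans y -99 to +99 mm; a fixed side panel, top 108 mm up, spans y -190 to -102 mm and carries the slide latch. The bench at y +120 to +300, x -100 to +50 mm is bare and free for putting things down.
- lid (a joint): Lid hinge angle, rad: 0 shut, grows as the front rises, limit 1.3. Plate 200 x 198 x 8 mm, 0.4 to 0.6 kg, hinge axis along case y at case x +100, z 104 mm. It never stays up by itself. Free, it lifts at the lug with 2 to 3 N; caught, the lug rises under 5 mm and stops dead. Which it is cannot be seen: the catch inside has a worn spring and is sometimes in, sometimes already back.
- lug (a point): Grip point on the lid's lug: a steel bar 16 mm wide (y) x 14 mm high that sticks out 46 mm forward from the middle of the lid's front edge. The point is at its mid-height and mid-width, 26 mm in front of the edge, 226 mm from the hinge axis, 104 mm above the bench when shut. Free on both sides, above and below. It turns with the lid.
- latch: Fixed steel base plate of the slide latch (44 x 62 x 3 mm) on the side panel, origin at case x = -50, y = -132, z = 108 mm, same axes as the case. The hidden catch that can hold the lid is part of it.
- slide_knob (a point): The upper part of the slide knob, an upright steel block 22 mm (x) x 14 mm (y), standing up to 36 mm above the side panel; the point is on its centre line, 26 mm above the panel. Free all round above the panel.
- slide (a joint): Travel of the slide knob in m: 0 at home (always so at the start), growing to 0.022 as it moves along the case's -y, away from the lid. About 3 N of friction, up to 6 N when it pushes the catch; it stays where it is left. The lid is surely free once it is past 0.015; fully back is 0.022.
- angle: Steel angle-section offcut, 0.4 to 0.6 kg, lying loose on the lid: flat leg 45 (x) x 110 (y) x 8 mm, with an upright leg 8 mm thick, 45 mm tall over all and 110 mm long along its -x edge (centre of its thickness at x = -18.5 mm). Origin at the centre of the flat leg's underside; y along its length.
- disc: Bystander: grinding flap disc 115 mm across, 18 mm high, lying on the bench; origin under its centre.
- tin: Bystander: closed tin 66 mm across, 110 mm high, on the bench; origin under its centre.
- wrench: Bystander: wrench 180 mm long lying on the bench, on the slide latch's side of the case; origin under its middle.
Things that resemble listed ones, but are neither listed nor needed, are in the scene too. Leave any green, pink or red look-alike of the angle alone.

How it is judged:
By the outcome, as a careful person would: the job done as asked, in the order asked, and still so for the second after the job is handed in, while the arm keeps its last pose, push and grip.
It also fails if it takes over 72 s, if anything falls off the work surface, if the arm or the gripper's body presses on something with over 40 N, if the wrist force passes 120 N, or if a joint passes its speed limit or range.

## Robot

A 6-joint arm with a two-finger parallel gripper is mounted at the origin on the work surface. World frame = base frame: x ahead of the robot, y to its left, z up, the work surface at z = 0. Lengths are in mm, angles in degrees, forces in N, time in s.
With the tool pointing down it reaches from about 300 to 850 mm from the base axis. Payload 4.2 kg.
Tool frame: the origin (TCP) lies at the very end of the fingers, on their centre line; the grasp point (between the pads) lies 19 mm behind it (env.grasp_offset is the distance from the TCP to the grasp point, in mm); z points along the fingers, y is the line along which they close (so a half turn about z gives the same grasp; the last joint's range is limited). The gripper opens to 91 mm and grips with 3 to 60 N. Pads are 32 mm wide; open, the fingers measure 118 mm over their backs; the gripper's body (76 mm by 178 mm) begins 60 mm behind the grasp point.
Start: joints at [72.88, 18.312, 89.639, -0, 72.044, -1.146], TCP at [158.243, 552.813, 213.976] pointing down, gripper open.
Joint ranges: [-177.97, 177.97], [-48.28, 115.42], [12.27, 149.76], [-77.06, 257.06], [2.81, 150.46], [-146.56, 146.56]. Speed limits (degrees/s): [147.25, 147.25, 180, 180, 180, 180].

## Interface

Orientations are given as [roll, pitch, yaw] about the fixed x, y, z axes, in that order (R = Rz(yaw) Ry(pitch) Rx(roll)).
In Python, from workcell import env gives the robot as it stands. The module is installed in compiled form; this text tells all that it offers.
- The arm moves only by the tool send_rows, never from a script. Its argument "motion" is a list of rows, each an object of numbers: "tx", "ty", "tz": the shift along the tool's x, y, z in units of 500 mm (1.0 is 500 mm); "rx", "ry", "rz": the turn, a rotation vector about the tool's x, y, z in units of 30 degrees (1.0 is 30 degrees); "gripper": the closure, from -1 (fully open) to 1 (shut). In form: [{"tx": .., "ty": .., "tz": .., "rx": .., "ry": .., "rz": .., "gripper": ..}, ...]. A call has 1 to 12 rows; each row shifts and turns the commanded pose from where the row before left it, along the tool's axes as they then stand; what a row does not reach is not made up. A row lasts 1/8 s, in which the tool goes at most 62.5 mm and 10.7 degrees, less where a joint would pass 70% of its speed; a pose out of reach is approached as far as the arm can. A call with a number of a shift or a turn outside -1 to 1 is refused whole. A call with a gripper value outside its range is refused whole. The fingers move at their own pace and stop on an object; "grip_force" is the grip in N (left out, the last holds). Time passes only in rows, so rows that do not move let the fingers close. It gives the time, the measured TCP pose, the force, the opening and the grip force at its end, in the units of the state.
- env.state(): the state, without advancing time (a new reading comes with each control period).
- env.grab_frame(name): name is "side" or "top" or "wrist"; returns a dict with "frame" (400x640x3 uint8, red, green, blue), "vertical_fov" (degrees; the focal length in pixels is half the picture's height over the tangent of half this angle, whatever the lens; pixels are square), "cx", "cy" (the principal point, pixels), "k1" (the pictures are not rectified: a ray, as slopes to the right and down, at radius r is drawn at 1 + k1 r^2 times it, then the intrinsics apply), "rvec" (rotation vector, rad) and "tvec" (3), from world to camera coordinates, as OpenCV has them; the wrist camera has in their place "T_tool_cam" (4x4, takes a point from camera to tool coordinates, whose origin is the TCP and whose axes are the flange's). Camera axes: x right, y down, z forward; pixel columns grow to the right and rows downward; lengths in mm; the calibration is good to about 2 mm. A picture is of the moment at which its call begins: read the wrist's pose just before it. There is no depth.
- env.job_done(): hands the job in; it is judged then, once.
The state is a dict: "time_s": time; "qpos": joint angles; "qvel": joint speeds; "effort": joint torques, N m; "ee_pos": TCP position; "ee_rot": TCP orientation; "force": force on the tool from outside, world axes, zero at the start; "torque": the same for the moment, N m; "gripper_width": finger opening in mm; "gripper_force": force on a finger pad.
Only numpy, scipy, OpenCV 4.12 (cv2) and the standard library are available. Lean on these libraries where they do the work, as an engineer would, in place of code of your own. Each camera call takes 0.05 s, during which the arm holds its last target. There are 200 camera calls.

## Working session

There is one attempt and no reset: what is moved stays moved. The work goes in short steps, Python scripts to look and compute and a tool call to move; the robot and the scene stay as the last step left them, time stands still between calls to the robot, and variables do not carry over. Pictures are saved under pics/ and viewed, at most 10 in all, crops included, and the job is handed in when it is done.

Besides the shell and the picture viewer there is one more tool, called after "Emit:" in YAML: its name, and indented under it one key for each argument. send_rows: Moves the arm, as the interface text tells. Shifts and turns lie within -1 to 1; 1 stands for 500 mm of shift or 30 degrees of turn. Its arguments: {"type":"object","properties":{"motion":{"type":"array"},"grip_force":{"type":"number"}},"required":["motion"]}

```bash
mkdir -p pics; cat > h.py <<'E'
import numpy as np, cv2, pickle
from scipy.spatial.transform import Rotation as R
from workcell import env
def grab(n):
    s=env.state(); f=env.grab_frame(n); im=f["frame"]; h=im.shape[0]
    F=h/2/np.tan(np.radians(f["vertical_fov"])/2)
    if n=="wrist":
        T=np.eye(4);T[:3,:3]=R.from_euler('xyz',s["ee_rot"],degrees=True).as_matrix();T[:3,3]=s["ee_pos"]
        W=T@np.array(f["T_tool_cam"]); Rc=W[:3,:3].T; c=W[:3,3]
    else:
        Rc=R.from_rotvec(np.ravel(f["rvec"])).as_matrix(); c=-Rc.T@np.ravel(f["tvec"])
    return dict(im=im,F=F,cx=f["cx"],cy=f["cy"],k1=f["k1"],R=Rc,c=c)
def ray(g,u,v):
    d=np.array([(u-g["cx"])/g["F"],(v-g["cy"])/g["F"]]); p=d.copy()
    for _ in range(20): p=d/(1+g["k1"]*(p@p))
    r=g["R"].T@np.array([p[0],p[1],1]); return g["c"],r/np.linalg.norm(r)
def onz(g,u,v,z):
    c,r=ray(g,u,v); return c+r*(z-c[2])/r[2]
def proj(g,P):
    p=g["R"]@(np.array(P)-g["c"]); x=p[:2]/p[2]; x=x*(1+g["k1"]*(x@x)); return x*g["F"]+[g["cx"],g["cy"]]
def save(g,n,box=None,s=1):
    im=g["im"][...,::-1]
    if box: im=im[box[1]:box[3],box[0]:box[2]]
    cv2.imwrite("pics/"+n,cv2.resize(im,None,fx=s,fy=s,interpolation=cv2.INTER_CUBIC))
E
python3 - <<'E'
from h import *
print(env.state())
for n in("top","side"):
    g=grab(n);pickle.dump(g,open(n+".pkl","wb"));save(g,n+"0.png",None,1.25)
    print(n,g["c"],g["k1"])
E
```

```text
{'time_s': 0.0, 'qpos': array([ 7.28807722e+01,  1.83509352e+01,  8.97060606e+01, -2.43566166e-03,
        7.20427829e+01, -1.14578922e+00]), 'qvel': array([ 0.00834954, -0.08243088, -0.06405031, -0.05715051,  0.05838084,
        0.00325983]), 'effort': array([-3.40431598e-04, -4.12462270e+01, -2.31969595e+01,  7.27216084e-02,
        4.56438074e-02, -1.33033723e-04]), 'ee_pos': array([158.09957723, 552.31927514, 213.1296899 ]), 'ee_rot': array([-1.79900195e+02,  3.20020064e-04,  1.64027315e+02]), 'force': array([0.63127517, 0.02945828, 0.44178027]), 'torque': array([ 0.05526778,  0.02091001, -0.02541848]), 'gripper_force': 0.0, 'gripper_width': 91.55271967544215}
top [ 497.03710407 -124.72415361  958.43522892] 0.022722749415462144
side [  73.08827579 -589.64315391  541.90956848] -0.08959747401308862
```

View pics/top0.png

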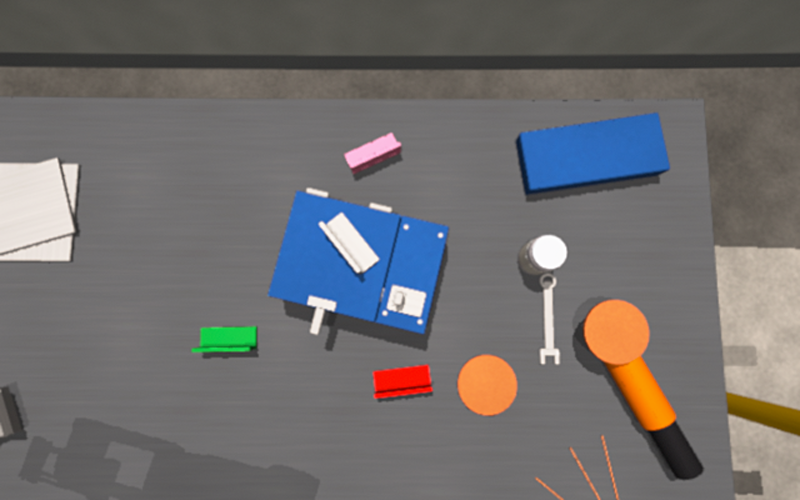

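View pics/side0.png

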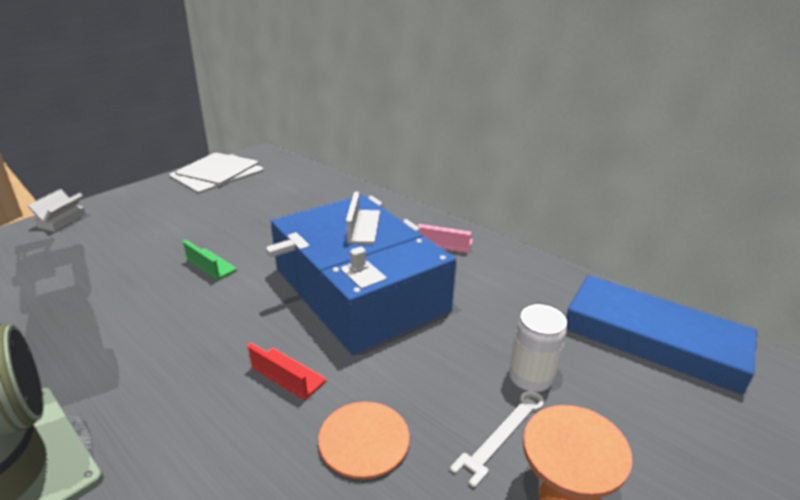

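The top view (in 800×500) shows the case at centre-left. The angle is at (350,243), with its upright leg on its left side. The lug is at (318,318), the knob at (398,298), the tin at (545,252) and the wrench at (548,320). Bare bench lies to the left of the case. I'll measure next.

```bash
python3 - <<'E'
from h import *
t=pickle.load(open("top.pkl","rb")); im=t["im"]
hsv=cv2.cvtColor(im,cv2.COLOR_RGB2HSV)
roi=np.zeros(im.shape[:2],np.uint8); roi[145:280,205:370]=255
blue=cv2.inRange(hsv,(105,150,110),(125,255,255))&roi
white=cv2.inRange(hsv,(0,0,120),(180,60,255))&roi
print("blueV",np.percentile(hsv[...,2][cv2.inRange(hsv,(105,150,20),(125,255,255))&roi>0],[2,10,50,90]))
cs,_=cv2.findContours(blue,0,2); pts=np.vstack([c for c in cs if cv2.contourArea(c)>300]).reshape(-1,2)
W=np.array([onz(t,u,v,108)[:2] for u,v in pts],np.float32)
r=cv2.minAreaRect(W); print(r); print(cv2.boxPoints(r))
n,l,st,ce=cv2.connectedComponentsWithStats(white)
for i in range(1,n):
    if st[i,4]<15: continue
    c,_=cv2.findContours((l==i).astype(np.uint8),0,2); c=c[0].reshape(-1,2)
    for z in(111,120,153):
        q=cv2.minAreaRect(np.array([onz(t,u,v,z)[:2] for u,v in c],np.float32))
        print(st[i],z,np.round(q[0],1),np.round(q[1],1),round(q[2],1))
save(t,"crop.png",(200,140,370,280),4.5)
s=pickle.load(open("side.pkl","rb"));save(s,"crops.png",(200,140,380,290),4)
E
```

```text
blueV [131. 185. 192. 197.]
((588.877197265625, -43.15977478027344), (287.5449523925781, 198.2656707763672), 76.7439193725586)
[[ 459.4182   -160.3699  ]
 [ 652.4011   -205.83295 ]
 [ 718.3362     74.050354]
 [ 525.3533    119.5134  ]]
[244 149  20   9 107] 111 [715.9  36.5] [44.7 12.4] 76.1
[244 149  20   9 107] 120 [713.6  34.8] [44.2 12.3] 76.1
[244 149  20   9 107] 153 [705.   28.5] [42.5 11.8] 76.1
[224 150  10   2  15] 111 [721.5  93.3] [ 2.3 20.6] 0.4
[224 150  10   2  15] 120 [719.1  91. ] [ 2.3 20.4] 0.4
[224 150  10   2  15] 153 [710.4  82.5] [ 2.2 19.6] 0.4
[214 153  22   8  47] 111 [712.6 101.2] [48.2 13.3] 73.5
[214 153  22   8  47] 120 [710.3  98.8] [47.7 13.2] 73.5
[214 153  22   8  47] 153 [701.9  90. ] [45.8 12.7] 73.5
[333 154  20   3  41] 111 [ 712.4 -168. ] [ 4.7 43.4] 0.3
[333 154  20   3  41] 120 [ 710.2 -167.6] [ 4.6 43. ] 0.3
[333 154  20   3  41] 153 [ 701.8 -165.9] [ 4.4 41.3] 0.3
[295 161  19   9 104] 111 [688.1 -80.1] [43.3 12.4] 76.1
[295 161  19   9 104] 120 [686.1 -80.6] [42.9 12.3] 76.1
[295 161  19   9 104] 153 [678.7 -82.3] [41.2 11.8] 76.1
[ 255  17
[... 1184 characters left out ...]
[ 4.2 40.1] 0.3
[206 259  40   7 141] 111 [468.7  90.9] [13.1 86.5] 0.3
[206 259  40   7 141] 120 [469.   88.6] [13.  85.6] 0.3
[206 259  40   7 141] 153 [470.1  80.2] [12.5 82.3] 0.3
[346 259  18   7  86] 111 [ 470.7 -194.5] [13.1 37.5] 0.5
[346 259  18   7  86] 120 [ 471.  -193.8] [13.  37.1] 0.5
[346 259  18   7  86] 153 [ 472. -191.] [12.4 35.7] 0.5
[344 272  13   7  33] 111 [ 441.7 -184.1] [27.3 11.4] 81.2
[344 272  13   7  33] 120 [ 442.3 -183.5] [27.1 11.3] 81.2
[344 272  13   7  33] 153 [ 444.4 -181.2] [26.  10.8] 81.2
[217 274  17   4  30] 111 [440.2  90.8] [ 6.3 35.1] 4.4
[217 274  17   4  30] 120 [440.8  88.6] [ 6.3 34.8] 4.4
[217 274  17   4  30] 153 [443.   80.2] [ 6.  33.4] 4.4
```

View pics/crop.png

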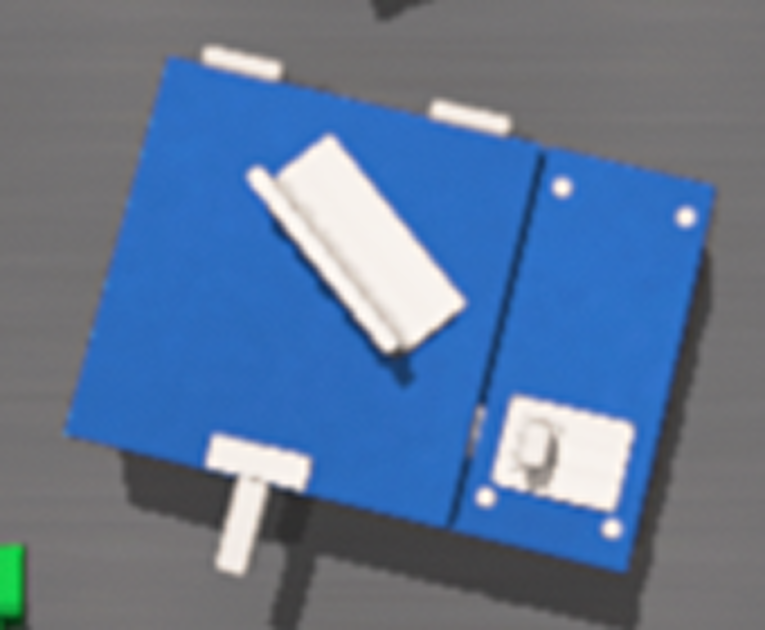

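View pics/crops.png

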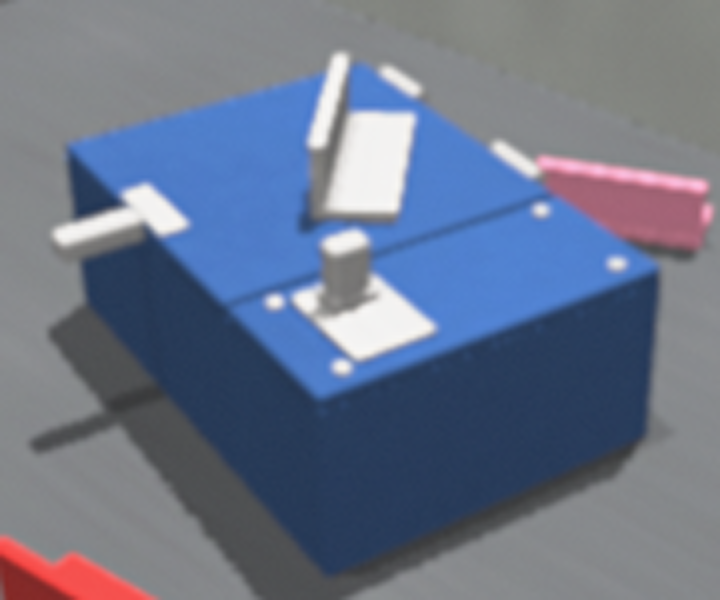

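The crops show the angle's upright-leg top edge from (258,172) to (388,350), the flat leg's far corners at (330,137) and (465,302), the lug tip at (232,570) and the knob top at (537,443). The knob is near the lid end of its plate. I'll turn these into poses now.

```bash
cat >> h.py <<'E'
yawc=-13.26; O=np.array([599.3,0.9])
def c2w(x,y,z=0):
    a=np.radians(yawc); return np.array([O[0]+x*np.cos(a)-y*np.sin(a),O[1]+x*np.sin(a)+y*np.cos(a),z])
def w2c(p):
    a=np.radians(-yawc); d=np.array(p[:2])-O; return np.array([d[0]*np.cos(a)-d[1]*np.sin(a),d[0]*np.sin(a)+d[1]*np.cos(a)])
def go(pos,rpy):
    "shift (tool axes, units) from the current pose, and turn"
    s=env.state(); A=R.from_euler('xyz',s["ee_rot"],degrees=True); B=R.from_euler('xyz',rpy,degrees=True)
    d=np.array(pos)-s["ee_pos"]
    print("pos",s["ee_pos"].round(1),s["ee_rot"].round(1),"F",s["force"].round(1),"w",round(s["gripper_width"],1),"t",round(s["time_s"],2))
    print("shift(cur axes)",(A.inv().apply(d)/500).round(4),"shift(new axes)",(B.inv().apply(d)/500).round(4),"turn",((A.inv()*B).as_rotvec(degrees=True)/30).round(4))
E
python3 - <<'E'
from h import *
t=pickle.load(open("top.pkl","rb"));s=pickle.load(open("side.pkl","rb"))
T=lambda u,v,z:onz(t,(u+.5)/4.5-.5+200,(v+.5)/4.5-.5+140,z)
S=lambda u,v,z:onz(s,(u+.5)/4-.5+200,(v+.5)/4-.5+140,z)
pr=lambda n,p:print(n,p[:2].round(1),"case",w2c(p).round(1))
pr("legA",T(258,172,153));pr("legB",T(388,350,153))
pr("flatA",T(330,137,116));pr("flatB",T(465,302,116))
pr("S legfar",S(342,58,153));pr("S legnear",S(320,145,153))
pr("S flat",S(415,113,116));pr("S flat",S(397,215,116))
pr("knob",T(537,443,144));pr("S knob",S(346,240,144))
pr("lugtip",T(231,574,111));pr("lugmid",T(243,520,111)); pr("S lugtip",S(62,240,111))
pr("S corner",S(320,400,108));pr("S back",S(658,265,108));pr("S FL",S(68,147,108));pr("S lidedge",S(225,305,108))
for p in((-100,-190),(100,-190),(-100,99),(100,99)): print(p,proj(t,c2w(*p,108)).round(1), ((proj(t,c2w(*p,108))-[200,140])*4.5).round(0), ((proj(s,c2w(*p,108))-[200,140])*4).round(0))
E
```

```text
legA [650.3  18.9] case [45.5 29.2]
legB [565.  -45.1] case [-22.9 -52.6]
flatA [675.5 -10.3] case [76.7  6.6]
flatB [592.3 -79.3] case [ 11.6 -79.7]
S legfar [649.6  20.7] case [44.4 30.8]
S legnear [568.7 -46.7] case [-18.9 -53.4]
S flat [681.   -6.3] case [81.1 11.7]
S flat [589.9 -80.4] case [  9.5 -81.3]
knob [ 521.8 -116. ] case [ -48.6 -131.5]
S knob [ 522.7 -112.6] case [ -48.5 -128.1]
lugtip [457.8  34.2] case [-1.454e+02 -1.000e-01]
lugmid [484.  29.] case [-118.6    0.9]
S lugtip [460.2  32.8] case [-142.7   -0.8]
S corner [ 460.2 -159. ] case [ -98.8 -187.5]
S back [ 654.3 -201.3] case [  99.9 -184.2]
S FL [525.9 118.9] case [-98.5  98.1]
S lidedge [481.1 -70.3] case [-98.7 -96.4]
(-100, -190) [339.3 267.5] [627. 574.] [319. 402.]
(100, -190) [359.5 180.9] [718. 184.] [664. 269.]
(-100, 99) [213.7 236.6] [ 61. 435.] [ 63. 146.]
(100, 99) [237.  151.8] [167.  53.] [363.  63.]
```

```bash
python3 - <<'E'
from h import *
go([608.4,-13,214],[180,0,39])
E
```

```text
pos [158.1 552.4 213.2] [-179.9   -0.   164. ] F [-0.3 -0.2  0.2] w 90.7 t 0.1
shift(cur axes) [-1.177e+00 -8.392e-01 -3.000e-04] shift(new axes) [-0.0117  1.4455 -0.0016] turn [-1.7000e-03  3.2000e-03  4.1675e+00]
```

Emit:
send_rows:
  motion:
    - {"rz": 0.3473, "gripper": -1}
    - {"rz": 0.3473}
    - {"rz": 0.3473}
    - {"rz": 0.3473}
    - {"rz": 0.3473}
    - {"rz": 0.3473}
    - {"rz": 0.3473}
    - {"rz": 0.3473}
    - {"rz": 0.3473}
    - {"rz": 0.3473}
    - {"rz": 0.3473}
    - {"rz": 0.3473}
  grip_force: 40

```text
invalid input at $.motion[0]: expected keys tx, ty, tz, rx, ry, rz, gripper
```

Emit:
send_rows:
  motion:
    - {"ty": 0.05}
    - {"ty": 0.1}
    - {"ty": 0.12}
    - {"ty": 0.12}
    - {"ty": 0.12}
    - {"ty": 0.12}
    - {"ty": 0.12}
    - {"ty": 0.12}
    - {"ty": 0.12}
    - {"ty": 0.12}
    - {"ty": 0.1}
    - {"ty": 0.1}

```text
invalid input at $.motion[0]: expected keys tx, ty, tz, rx, ry, rz, gripper
```

Emit:
send_rows:
  motion:
    - {"ty": 0.08}
    - {"ty": 0.05}
    - {"ty": 0}
    - {"ty": 0}

```text
invalid input at $.motion[0]: expected keys tx, ty, tz, rx, ry, rz, gripper
```

```bash
python3 - <<'E'
from h import *
go([608.4,-13,125],[180,0,39])
g=grab("wrist"); pickle.dump(g,open("w.pkl","wb")); save(g,"w1.png",None,1)
import cv2
for p in [(608.4,-13,153)]: print(proj(g,p))
E
```

```text
pos [158.1 552.4 213.2] [-179.9   -0.   164. ] F [-0.3 -0.2  0.2] w 90.7 t 0.1
shift(cur axes) [-1.177  -0.839   0.1777] shift(new axes) [-0.0117  1.4455  0.1764] turn [-1.7000e-03  3.2000e-03  4.1675e+00]
[ 36.87752875 588.14279381]
```

View pics/w1.png

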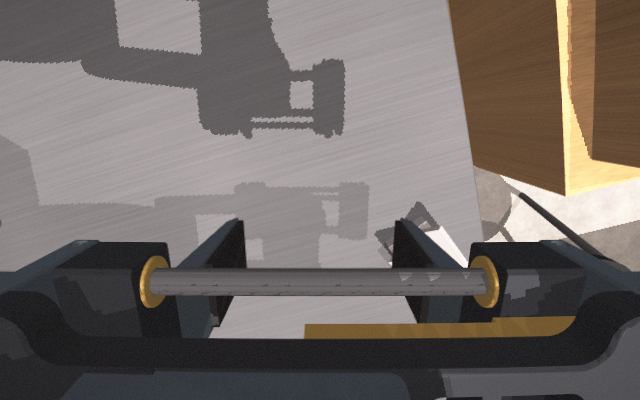

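The picture shows only bare bench below the open fingers, because the move was refused: every row needs all its keys. I'll resend it in full.

Emit:
send_rows:
  motion:
    - {"tx": 0, "ty": 0, "tz": 0, "rx": 0, "ry": 0, "rz": 0.3473, "gripper": -1}
    - {"tx": 0, "ty": 0, "tz": 0, "rx": 0, "ry": 0, "rz": 0.3473, "gripper": -1}
    - {"tx": 0, "ty": 0, "tz": 0, "rx": 0, "ry": 0, "rz": 0.3473, "gripper": -1}
    - {"tx": 0, "ty": 0, "tz": 0, "rx": 0, "ry": 0, "rz": 0.3473, "gripper": -1}
    - {"tx": 0, "ty": 0, "tz": 0, "rx": 0, "ry": 0, "rz": 0.3473, "gripper": -1}
    - {"tx": 0, "ty": 0, "tz": 0, "rx": 0, "ry": 0, "rz": 0.3473, "gripper": -1}
    - {"tx": 0, "ty": 0, "tz": 0, "rx": 0, "ry": 0, "rz": 0.3473, "gripper": -1}
    - {"tx": 0, "ty": 0, "tz": 0, "rx": 0, "ry": 0, "rz": 0.3473, "gripper": -1}
    - {"tx": 0, "ty": 0, "tz": 0, "rx": 0, "ry": 0, "rz": 0.3473, "gripper": -1}
    - {"tx": 0, "ty": 0, "tz": 0, "rx": 0, "ry": 0, "rz": 0.3473, "gripper": -1}
    - {"tx": 0, "ty": 0, "tz": 0, "rx": 0, "ry": 0, "rz": 0.3473, "gripper": -1}
    - {"tx": 0, "ty": 0, "tz": 0, "rx": 0, "ry": 0, "rz": 0.3473, "gripper": -1}
  grip_force: 40

```text
time_s: 1.65
ee_pos: [158.2, 552.6, 213.6]
ee_rot: [180.0, 0.0, 38.7]
force: [-0.4, -0.5, -0.1]
gripper_width: 91.1
gripper_force: 0.0
```

Emit:
send_rows:
  motion:
    - {"tx": 0, "ty": 0.05, "tz": 0, "rx": 0, "ry": 0, "rz": 0, "gripper": -1}
    - {"tx": 0, "ty": 0.1, "tz": 0, "rx": 0, "ry": 0, "rz": 0, "gripper": -1}
    - {"tx": 0, "ty": 0.1, "tz": 0, "rx": 0, "ry": 0, "rz": 0, "gripper": -1}
    - {"tx": 0, "ty": 0.1, "tz": 0, "rx": 0, "ry": 0, "rz": 0, "gripper": -1}
    - {"tx": 0, "ty": 0.1, "tz": 0, "rx": 0, "ry": 0, "rz": 0, "gripper": -1}
    - {"tx": 0, "ty": 0.1, "tz": 0, "rx": 0, "ry": 0, "rz": 0, "gripper": -1}
    - {"tx": 0, "ty": 0.1, "tz": 0, "rx": 0, "ry": 0, "rz": 0, "gripper": -1}
    - {"tx": 0, "ty": 0.1, "tz": 0, "rx": 0, "ry": 0, "rz": 0, "gripper": -1}
    - {"tx": 0, "ty": 0.1, "tz": 0, "rx": 0, "ry": 0, "rz": 0, "gripper": -1}
    - {"tx": 0, "ty": 0.1, "tz": 0, "rx": 0, "ry": 0, "rz": 0, "gripper": -1}
    - {"tx": 0, "ty": 0.1, "tz": 0, "rx": 0, "ry": 0, "rz": 0, "gripper": -1}
    - {"tx": 0, "ty": 0.1, "tz": 0, "rx": 0, "ry": 0, "rz": 0, "gripper": -1}

```text
time_s: 3.15
ee_pos: [520.3, 103.2, 213.9]
ee_rot: [180.0, 0.0, 39.1]
force: [0.7, 1.3, 0.5]
gripper_width: 91.3
gripper_force: 0.0
```

Emit:
send_rows:
  motion:
    - {"tx": 0, "ty": 0.1, "tz": 0, "rx": 0, "ry": 0, "rz": 0, "gripper": -1}
    - {"tx": 0, "ty": 0.1, "tz": 0, "rx": 0, "ry": 0, "rz": 0, "gripper": -1}
    - {"tx": 0, "ty": 0.06, "tz": 0, "rx": 0, "ry": 0, "rz": 0, "gripper": -1}
    - {"tx": 0, "ty": 0.03, "tz": 0, "rx": 0, "ry": 0, "rz": 0, "gripper": -1}
    - {"tx": 0, "ty": 0, "tz": 0, "rx": 0, "ry": 0, "rz": 0, "gripper": -1}
    - {"tx": 0, "ty": 0, "tz": 0, "rx": 0, "ry": 0, "rz": 0, "gripper": -1}

```text
time_s: 3.9
ee_pos: [610.4, -6.0, 214.0]
ee_rot: [-180.0, 0.0, 39.1]
force: [0.6, 0.5, 0.0]
gripper_width: 91.3
gripper_force: 0.0
```

```bash
python3 - <<'E'
from h import *
go([608.4,-13,125],[180,0,39])
g=grab("wrist"); pickle.dump(g,open("w.pkl","wb")); save(g,"w2.png",None,1)
print(proj(g,(608.4,-13,153)))
E
```

```text
pos [610.4  -6.  214. ] [-180.     0.    39.1] F [0.6 0.5 0. ] w 91.3 t 3.9
shift(cur axes) [-0.0119  0.0085  0.178 ] shift(new axes) [-0.012   0.0084  0.178 ] turn [-0.0017  0.0005  0.0024]
[325.44740246 221.05177278]
```

View pics/w2.png

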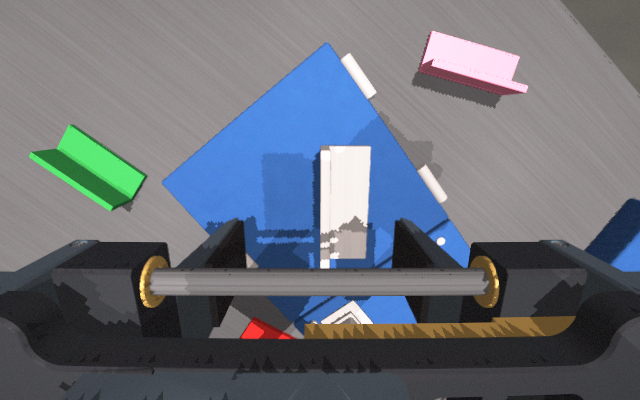

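The wrist view shows the angle's leg lying along the fingers' mid-plane. Its top face covers columns 320–331, against the predicted 325. I'll descend and grip.

Emit:
send_rows:
  motion:
    - {"tx": -0.012, "ty": 0.0084, "tz": 0.02, "rx": 0, "ry": 0, "rz": 0, "gripper": -1}
    - {"tx": 0, "ty": 0, "tz": 0.05, "rx": 0, "ry": 0, "rz": 0, "gripper": -1}
    - {"tx": 0, "ty": 0, "tz": 0.05, "rx": 0, "ry": 0, "rz": 0, "gripper": -1}
    - {"tx": 0, "ty": 0, "tz": 0.038, "rx": 0, "ry": 0, "rz": 0, "gripper": -1}
    - {"tx": 0, "ty": 0, "tz": 0.02, "rx": 0, "ry": 0, "rz": 0, "gripper": -1}
    - {"tx": 0, "ty": 0, "tz": 0, "rx": 0, "ry": 0, "rz": 0, "gripper": -1}
    - {"tx": 0, "ty": 0, "tz": 0, "rx": 0, "ry": 0, "rz": 0, "gripper": 1}
    - {"tx": 0, "ty": 0, "tz": 0, "rx": 0, "ry": 0, "rz": 0, "gripper": 1}
    - {"tx": 0, "ty": 0, "tz": 0, "rx": 0, "ry": 0, "rz": 0, "gripper": 1}
    - {"tx": 0, "ty": 0, "tz": 0, "rx": 0, "ry": 0, "rz": 0, "gripper": 1}
    - {"tx": 0, "ty": 0, "tz": 0, "rx": 0, "ry": 0, "rz": 0, "gripper": 1}
    - {"tx": 0, "ty": 0, "tz": 0, "rx": 0, "ry": 0, "rz": 0, "gripper": 1}

```text
time_s: 5.45
ee_pos: [609.3, -13.8, 124.9]
ee_rot: [-180.0, -0.0, 39.0]
force: [-0.4, 0.9, -0.6]
gripper_width: 34.2
gripper_force: 0.0
```

Emit:
send_rows:
  motion:
    - {"tx": 0, "ty": 0, "tz": 0, "rx": 0, "ry": 0, "rz": 0, "gripper": 1}
    - {"tx": 0, "ty": 0, "tz": 0, "rx": 0, "ry": 0, "rz": 0, "gripper": 1}
    - {"tx": 0, "ty": 0, "tz": 0, "rx": 0, "ry": 0, "rz": 0, "gripper": 1}
    - {"tx": 0, "ty": 0, "tz": 0, "rx": 0, "ry": 0, "rz": 0, "gripper": 1}
    - {"tx": 0, "ty": 0, "tz": 0, "rx": 0, "ry": 0, "rz": 0, "gripper": 1}
    - {"tx": 0, "ty": 0, "tz": 0, "rx": 0, "ry": 0, "rz": 0, "gripper": 1}

```text
time_s: 6.2
ee_pos: [609.2, -13.7, 124.9]
ee_rot: [-180.0, 0.0, 39.0]
force: [-0.1, 0.1, -0.0]
gripper_width: 7.6
gripper_force: 40.0
```

Emit:
send_rows:
  motion:
    - {"tx": 0, "ty": 0, "tz": -0.01, "rx": 0, "ry": 0, "rz": 0, "gripper": 1}
    - {"tx": 0, "ty": 0, "tz": -0.02, "rx": 0, "ry": 0, "rz": 0, "gripper": 1}
    - {"tx": 0, "ty": 0, "tz": -0.03, "rx": 0, "ry": 0, "rz": 0, "gripper": 1}
    - {"tx": 0, "ty": 0, "tz": -0.03, "rx": 0, "ry": 0, "rz": 0, "gripper": 1}
    - {"tx": 0, "ty": 0, "tz": -0.03, "rx": 0, "ry": 0, "rz": 0, "gripper": 1}
    - {"tx": 0, "ty": 0, "tz": -0.01, "rx": 0, "ry": 0, "rz": 0, "gripper": 1}
    - {"tx": 0, "ty": 0, "tz": 0, "rx": 0, "ry": 0, "rz": 0, "gripper": 1}

```text
time_s: 7.08
ee_pos: [609.4, -13.8, 190.3]
ee_rot: [180.0, -0.0, 39.0]
force: [-0.3, 0.1, -4.3]
gripper_width: 8.0
gripper_force: 40.0
```

```bash
python3 - <<'E'
from h import *
p=c2w(-30,205,190); print(p)
go(p,[180,0,39])
g=grab("wrist"); save(g,"w3.png",None,0.8)
E
```

```text
[617.12072898 207.31565255 190.        ]
pos [609.4 -13.8 190.3] [180.  -0.  39.] F [-0.3  0.1 -4.3] w 8.0 t 7.08
shift(cur axes) [ 0.2903 -0.3339  0.0007] shift(new axes) [ 0.2903 -0.3339  0.0007] turn [ 0.0007 -0.0011 -0.    ]
```

Emit:
send_rows:
  motion:
    - {"tx": 0.016, "ty": -0.018, "tz": 0, "rx": 0, "ry": 0, "rz": 0, "gripper": 1}
    - {"tx": 0.03, "ty": -0.034, "tz": 0, "rx": 0, "ry": 0, "rz": 0, "gripper": 1}
    - {"tx": 0.04, "ty": -0.045, "tz": 0, "rx": 0, "ry": 0, "rz": 0, "gripper": 1}
    - {"tx": 0.045, "ty": -0.05, "tz": 0, "rx": 0, "ry": 0, "rz": 0, "gripper": 1}
    - {"tx": 0.045, "ty": -0.052, "tz": 0, "rx": 0, "ry": 0, "rz": 0, "gripper": 1}
    - {"tx": 0.045, "ty": -0.052, "tz": 0, "rx": 0, "ry": 0, "rz": 0, "gripper": 1}
    - {"tx": 0.04, "ty": -0.045, "tz": 0, "rx": 0, "ry": 0, "rz": 0, "gripper": 1}
    - {"tx": 0.03, "ty": -0.034, "tz": 0, "rx": 0, "ry": 0, "rz": 0, "gripper": 1}
    - {"tx": 0.015, "ty": -0.016, "tz": 0, "rx": 0, "ry": 0, "rz": 0, "gripper": 1}
    - {"tx": 0, "ty": 0, "tz": 0.02, "rx": 0, "ry": 0, "rz": 0, "gripper": 1}
    - {"tx": 0, "ty": 0, "tz": 0.04, "rx": 0, "ry": 0, "rz": 0, "gripper": 1}
    - {"tx": 0, "ty": 0, "tz": 0.05, "rx": 0, "ry": 0, "rz": 0, "gripper": 1}

```text
time_s: 8.62
ee_pos: [619.5, 215.6, 134.2]
ee_rot: [180.0, -0.0, 38.9]
force: [-0.7, -0.1, -4.5]
gripper_width: 7.6
gripper_force: 40.0
```

Emit:
send_rows:
  motion:
    - {"tx": 0, "ty": 0, "tz": 0.06, "rx": 0, "ry": 0, "rz": 0, "gripper": 1}
    - {"tx": 0, "ty": 0, "tz": 0.06, "rx": 0, "ry": 0, "rz": 0, "gripper": 1}
    - {"tx": 0, "ty": 0, "tz": 0.05, "rx": 0, "ry": 0, "rz": 0, "gripper": 1}
    - {"tx": 0, "ty": 0, "tz": 0.03, "rx": 0, "ry": 0, "rz": 0, "gripper": 1}
    - {"tx": 0, "ty": 0, "tz": 0.016, "rx": 0, "ry": 0, "rz": 0, "gripper": 1}
    - {"tx": 0, "ty": 0, "tz": 0.008, "rx": 0, "ry": 0, "rz": 0, "gripper": 1}
    - {"tx": 0, "ty": 0, "tz": 0.004, "rx": 0, "ry": 0, "rz": 0, "gripper": 1}
    - {"tx": 0, "ty": 0, "tz": 0, "rx": 0, "ry": 0, "rz": 0, "gripper": 1}
    - {"tx": 0, "ty": 0, "tz": 0, "rx": 0, "ry": 0, "rz": 0, "gripper": 1}

```text
time_s: 9.75
ee_pos: [619.7, 217.1, 21.5]
ee_rot: [180.0, -0.1, 39.0]
force: [-0.2, 0.4, -3.6]
gripper_width: 7.8
gripper_force: 40.0
```

Emit:
send_rows:
  motion:
    - {"tx": 0, "ty": 0, "tz": 0.003, "rx": 0, "ry": 0, "rz": 0, "gripper": 1}
    - {"tx": 0, "ty": 0, "tz": 0.003, "rx": 0, "ry": 0, "rz": 0, "gripper": 1}
    - {"tx": 0, "ty": 0, "tz": 0.001, "rx": 0, "ry": 0, "rz": 0, "gripper": 1}
    - {"tx": 0, "ty": 0, "tz": 0, "rx": 0, "ry": 0, "rz": 0, "gripper": 1}
    - {"tx": 0, "ty": 0, "tz": 0, "rx": 0, "ry": 0, "rz": 0, "gripper": 1}

```text
time_s: 10.38
ee_pos: [619.4, 217.0, 17.5]
ee_rot: [-180.0, -0.0, 39.0]
force: [0.3, -0.5, -3.9]
gripper_width: 8.1
gripper_force: 40.0
```

Emit:
send_rows:
  motion:
    - {"tx": 0, "ty": 0, "tz": 0.002, "rx": 0, "ry": 0, "rz": 0, "gripper": 1}
    - {"tx": 0, "ty": 0, "tz": 0, "rx": 0, "ry": 0, "rz": 0, "gripper": 1}
    - {"tx": 0, "ty": 0, "tz": 0, "rx": 0, "ry": 0, "rz": 0, "gripper": 1}

```text
time_s: 10.75
ee_pos: [619.5, 217.0, 17.0]
ee_rot: [180.0, -0.0, 39.0]
force: [-0.8, 0.3, 0.6]
gripper_width: 7.9
gripper_force: 40.0
```

Emit:
send_rows:
  motion:
    - {"tx": 0, "ty": 0, "tz": 0, "rx": 0, "ry": 0, "rz": 0, "gripper": 0}
    - {"tx": 0, "ty": 0, "tz": 0, "rx": 0, "ry": 0, "rz": 0, "gripper": 0}
    - {"tx": 0, "ty": 0, "tz": 0, "rx": 0, "ry": 0, "rz": 0, "gripper": 0}
    - {"tx": 0, "ty": 0, "tz": 0, "rx": 0, "ry": 0, "rz": 0, "gripper": 0}
    - {"tx": 0, "ty": 0, "tz": -0.03, "rx": 0, "ry": 0, "rz": 0, "gripper": 0}
    - {"tx": 0, "ty": 0, "tz": -0.06, "rx": 0, "ry": 0, "rz": 0, "gripper": 0}
    - {"tx": 0, "ty": 0, "tz": -0.1, "rx": 0, "ry": 0, "rz": 0, "gripper": 0}
    - {"tx": 0, "ty": 0, "tz": -0.1, "rx": 0, "ry": 0, "rz": 0, "gripper": 0}
    - {"tx": 0, "ty": 0, "tz": -0.1, "rx": 0, "ry": 0, "rz": 0, "gripper": 0}
    - {"tx": 0, "ty": 0, "tz": -0.05, "rx": 0, "ry": 0, "rz": 0, "gripper": 0}
    - {"tx": 0, "ty": 0, "tz": 0, "rx": 0, "ry": 0, "rz": 0, "gripper": 0}

```text
time_s: 12.12
ee_pos: [620.4, 217.3, 240.0]
ee_rot: [179.9, -0.4, 39.0]
force: [-0.5, 0.0, -0.9]
gripper_width: 45.8
gripper_force: 0.0
```

```bash
python3 - <<'E'
from h import *
p=c2w(-126,0); 
# tilt: tool leans back toward the robot (body to case -x) by 20 deg
for tilt in(-20,20):
    r=R.from_euler('xyz',[0,tilt,0],degrees=True); M=R.from_euler('z',yawc,degrees=True)*r*R.from_euler('x',180,degrees=True)
    z=M.apply([0,0,1]); rpy=M.as_euler('xyz',degrees=True)
    print(tilt,"tool z in world",z.round(3),"rpy",rpy.round(2))
    g=np.array([p[0],p[1],104]); tcp=g+19*z; print("tcp",tcp.round(1),"above",(tcp-70*z).round(1))
    go(tcp-70*z,rpy)
t=grab("top");save(t,"t2.png",(160,110,400,310),2.5)
E
```

```text
-20 tool z in world [ 0.333 -0.078 -0.94 ] rpy [180.   -20.   -13.26]
tcp [483.   28.3  86.1] above [459.7  33.8 151.9]
pos [620.4 217.3 240. ] [179.9  -0.4  39. ] F [-0.5  0.  -0.9] w 45.8 t 12.12
shift(cur axes) [-0.4819  0.0825  0.1734] shift(new axes) [-0.2752  0.4309  0.0874] turn [-0.3052  0.6065  1.7231]
20 tool z in world [-0.333  0.078 -0.94 ] rpy [180.    20.   -13.26]
tcp [470.3  31.3  86.1] above [493.6  25.8 151.9]
pos [620.4 217.3 240. ] [179.9  -0.4  39. ] F [-0.5  0.  -0.9] w 45.8 t 12.12
shift(cur axes) [-0.4392  0.1377  0.1738] shift(new axes) [-0.0891  0.4309  0.22  ] turn [ 0.3026 -0.6328  1.7242]
```

View pics/t2.png

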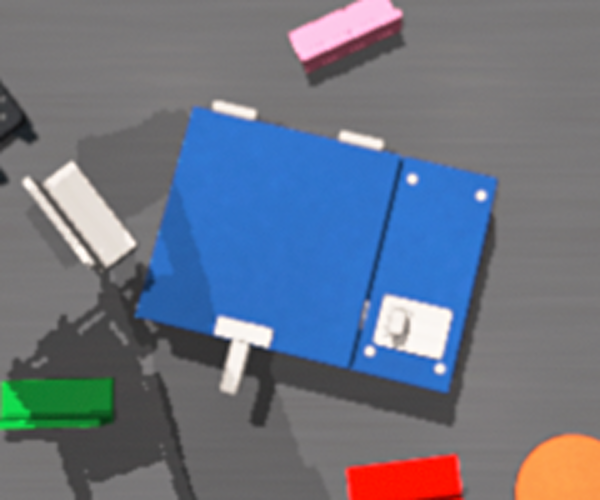

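The angle stands undisturbed on the bare bench, with its upright leg around (55,220) in the crop, and the lid is clear. Next I'll go to the lug, tilted 20° back so that opening the lid brings the tool to +20°.

Emit:
send_rows:
  motion:
    - {"tx": 0, "ty": 0, "tz": 0, "rx": -0.0509, "ry": 0.1011, "rz": 0.2872, "gripper": -0.2}
    - {"tx": 0, "ty": 0, "tz": 0, "rx": -0.0509, "ry": 0.1011, "rz": 0.2872, "gripper": -0.2}
    - {"tx": 0, "ty": 0, "tz": 0, "rx": -0.0509, "ry": 0.1011, "rz": 0.2872, "gripper": -0.2}
    - {"tx": 0, "ty": 0, "tz": 0, "rx": -0.0509, "ry": 0.1011, "rz": 0.2872, "gripper": -0.2}
    - {"tx": 0, "ty": 0, "tz": 0, "rx": -0.0509, "ry": 0.1011, "rz": 0.2872, "gripper": -0.2}
    - {"tx": 0, "ty": 0, "tz": 0, "rx": -0.0509, "ry": 0.1011, "rz": 0.2872, "gripper": -0.2}

```text
time_s: 12.92
ee_pos: [618.1, 216.3, 234.1]
ee_rot: [179.7, -19.6, -13.5]
force: [-0.4, 0.8, -0.8]
gripper_width: 55.1
gripper_force: 0.0
```

Emit:
send_rows:
  motion:
    - {"tx": -0.0138, "ty": 0.0216, "tz": 0.0044, "rx": 0, "ry": 0, "rz": 0, "gripper": -0.2}
    - {"tx": -0.0275, "ty": 0.0431, "tz": 0.0087, "rx": 0, "ry": 0, "rz": 0, "gripper": -0.2}
    - {"tx": -0.0275, "ty": 0.0431, "tz": 0.0087, "rx": 0, "ry": 0, "rz": 0, "gripper": -0.2}
    - {"tx": -0.0275, "ty": 0.0431, "tz": 0.0087, "rx": 0, "ry": 0, "rz": 0, "gripper": -0.2}
    - {"tx": -0.0275, "ty": 0.0431, "tz": 0.0087, "rx": 0, "ry": 0, "rz": 0, "gripper": -0.2}
    - {"tx": -0.0275, "ty": 0.0431, "tz": 0.0087, "rx": 0, "ry": 0, "rz": 0, "gripper": -0.2}
    - {"tx": -0.0275, "ty": 0.0431, "tz": 0.0087, "rx": 0, "ry": 0, "rz": 0, "gripper": -0.2}
    - {"tx": -0.0275, "ty": 0.0431, "tz": 0.0087, "rx": 0, "ry": 0, "rz": 0, "gripper": -0.2}
    - {"tx": -0.0275, "ty": 0.0431, "tz": 0.0087, "rx": 0, "ry": 0, "rz": 0, "gripper": -0.2}
    - {"tx": -0.0275, "ty": 0.0431, "tz": 0.0087, "rx": 0, "ry": 0, "rz": 0, "gripper": -0.2}
    - {"tx": -0.0137, "ty": 0.0215, "tz": 0.0043, "rx": 0, "ry": 0, "rz": 0, "gripper": -0.2}
    - {"tx": 0, "ty": 0, "tz": 0, "rx": 0, "ry": 0, "rz": 0, "gripper": -0.2}

```text
time_s: 14.42
ee_pos: [457.3, 32.5, 149.4]
ee_rot: [179.8, -19.6, -13.2]
force: [-0.4, 0.2, -0.1]
gripper_width: 54.9
gripper_force: 0.0
```

```bash
python3 - <<'E'
from h import *
go([483,28.3,86.1],[180,-20,-13.26])
g=grab("wrist"); save(g,"w4.png",None,1)
for x in(-146,-126,-100): print(x,proj(g,c2w(x,0,111)).round(0))
E
```

```text
pos [457.3  32.5 149.4] [179.8 -19.6 -13.2] F [-0.4  0.2 -0.1] w 54.9 t 14.43
shift(cur axes) [ 0.0064 -0.0041  0.1367] shift(new axes) [ 0.0055 -0.0036  0.1368] turn [0.0076 0.013  0.0017]
-146 [318. 240.]
-126 [318. 213.]
-100 [318. 179.]
```

View pics/w4.png

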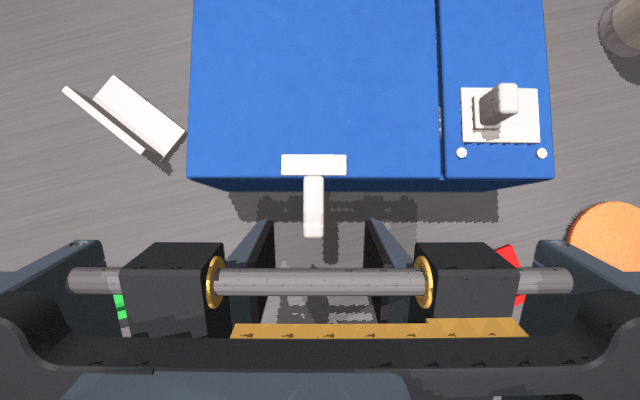

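The lug is seen at columns 304–323 with its tip at row 237. That puts it about 4 px left of prediction, so I'll split the difference, descend and grip.

Emit:
send_rows:
  motion:
    - {"tx": 0.006, "ty": -0.006, "tz": 0.01, "rx": 0.0076, "ry": 0.013, "rz": 0, "gripper": -0.2}
    - {"tx": 0, "ty": 0, "tz": 0.03, "rx": 0, "ry": 0, "rz": 0, "gripper": -0.2}
    - {"tx": 0, "ty": 0, "tz": 0.04, "rx": 0, "ry": 0, "rz": 0, "gripper": -0.2}
    - {"tx": 0, "ty": 0, "tz": 0.036, "rx": 0, "ry": 0, "rz": 0, "gripper": -0.2}
    - {"tx": 0, "ty": 0, "tz": 0.02, "rx": 0, "ry": 0, "rz": 0, "gripper": -0.2}
    - {"tx": 0, "ty": 0, "tz": 0, "rx": 0, "ry": 0, "rz": 0, "gripper": -0.2}
    - {"tx": 0, "ty": 0, "tz": 0, "rx": 0, "ry": 0, "rz": 0, "gripper": 0}
    - {"tx": 0, "ty": 0, "tz": 0, "rx": 0, "ry": 0, "rz": 0, "gripper": 0.3}
    - {"tx": 0, "ty": 0, "tz": 0, "rx": 0, "ry": 0, "rz": 0, "gripper": 0.5}
    - {"tx": 0, "ty": 0, "tz": 0, "rx": 0, "ry": 0, "rz": 0, "gripper": 0.5}
    - {"tx": 0, "ty": 0, "tz": 0, "rx": 0, "ry": 0, "rz": 0, "gripper": 0.5}
    - {"tx": 0, "ty": 0, "tz": 0, "rx": 0, "ry": 0, "rz": 0, "gripper": 0.5}
  grip_force: 10

```text
time_s: 15.98
ee_pos: [484.2, 30.2, 87.1]
ee_rot: [-180.0, -20.1, -13.2]
force: [-0.1, -0.1, 0.8]
gripper_width: 23.0
gripper_force: 0.0
```

Emit:
send_rows:
  motion:
    - {"tx": 0, "ty": 0, "tz": 0, "rx": 0, "ry": 0, "rz": 0, "gripper": 1}
    - {"tx": 0, "ty": 0, "tz": 0, "rx": 0, "ry": 0, "rz": 0, "gripper": 1}
    - {"tx": 0, "ty": 0, "tz": 0, "rx": 0, "ry": 0, "rz": 0, "gripper": 1}
    - {"tx": 0, "ty": 0, "tz": 0, "rx": 0, "ry": 0, "rz": 0, "gripper": 1}

```text
time_s: 16.48
ee_pos: [484.3, 30.4, 87.0]
ee_rot: [-180.0, -20.1, -13.2]
force: [0.2, 3.2, -1.1]
gripper_width: 15.9
gripper_force: 10.0
```

```bash
python3 - <<'E'
from h import *
go([483,28.3,86.1],[180,-20,-13.26])
s=env.state(); print(s["gripper_force"],s["torque"])
E
```

```text
pos [484.3  30.4  87. ] [-180.   -20.1  -13.2] F [ 0.2  3.2 -1.1] w 15.9 t 16.48
shift(cur axes) [-0.002   0.0047  0.0012] shift(new axes) [-0.002   0.0047  0.0012] turn [-0.002  -0.0024  0.0016]
9.99887689948082 [0.59600146 0.42342685 0.03189481]
```

Emit:
send_rows:
  motion:
    - {"tx": 0, "ty": -0.001, "tz": 0, "rx": 0, "ry": 0, "rz": 0, "gripper": 1}
    - {"tx": 0, "ty": 0, "tz": 0, "rx": 0, "ry": 0, "rz": 0, "gripper": 1}
    - {"tx": 0, "ty": 0, "tz": 0, "rx": 0, "ry": 0, "rz": 0, "gripper": 1}
  grip_force: 55

```text
time_s: 16.85
ee_pos: [484.3, 30.4, 87.1]
ee_rot: [180.0, -20.1, -13.2]
force: [0.4, -0.6, -0.2]
gripper_width: 16.1
gripper_force: 55.0
```

Emit:
send_rows:
  motion:
    - {"tx": 0.0014, "ty": 0, "tz": -0.0038, "rx": 0, "ry": 0, "rz": 0, "gripper": 1}
    - {"tx": 0.0014, "ty": 0, "tz": -0.0038, "rx": 0, "ry": 0, "rz": 0, "gripper": 1}
    - {"tx": 0, "ty": 0, "tz": 0, "rx": 0, "ry": 0, "rz": 0, "gripper": 1}
    - {"tx": 0, "ty": 0, "tz": 0, "rx": 0, "ry": 0, "rz": 0, "gripper": 1}

```text
time_s: 17.35
ee_pos: [484.2, 30.4, 89.8]
ee_rot: [180.0, -20.0, -13.2]
force: [8.7, -3.4, -14.6]
gripper_width: 15.5
gripper_force: 55.0
```

Emit:
send_rows:
  motion:
    - {"tx": 0.0014, "ty": 0, "tz": -0.0038, "rx": 0, "ry": 0, "rz": 0, "gripper": 1}
    - {"tx": 0, "ty": 0, "tz": 0, "rx": 0, "ry": 0, "rz": 0, "gripper": 1}
    - {"tx": 0, "ty": 0, "tz": 0, "rx": 0, "ry": 0, "rz": 0, "gripper": 1}

```text
time_s: 17.73
ee_pos: [484.2, 30.4, 90.9]
ee_rot: [180.0, -19.9, -13.2]
force: [14.2, -3.0, -22.4]
gripper_width: 15.7
gripper_force: 55.0
```

Under a 22 N pull the lug stopped after 3.8 mm, whereas a free lid needs only 2–3 N. The lid is caught. I'll lower, release and go for the knob.

Emit:
send_rows:
  motion:
    - {"tx": -0.0021, "ty": 0, "tz": 0.0057, "rx": 0, "ry": 0, "rz": 0, "gripper": 1}
    - {"tx": -0.0021, "ty": 0, "tz": 0.0057, "rx": 0, "ry": 0, "rz": 0, "gripper": 1}
    - {"tx": 0, "ty": 0, "tz": 0, "rx": 0, "ry": 0, "rz": 0, "gripper": 1}
    - {"tx": 0, "ty": 0, "tz": 0, "rx": 0, "ry": 0, "rz": 0, "gripper": -0.2}
    - {"tx": 0, "ty": 0, "tz": 0, "rx": 0, "ry": 0, "rz": 0, "gripper": -0.2}
    - {"tx": 0, "ty": 0, "tz": 0, "rx": 0, "ry": 0, "rz": 0, "gripper": -0.2}
    - {"tx": 0, "ty": 0, "tz": 0, "rx": 0, "ry": 0, "rz": 0, "gripper": -0.2}
    - {"tx": 0, "ty": 0, "tz": 0, "rx": 0, "ry": 0, "rz": 0, "gripper": -0.2}
    - {"tx": 0, "ty": 0, "tz": -0.04, "rx": 0, "ry": 0, "rz": 0, "gripper": -0.2}
    - {"tx": 0, "ty": 0, "tz": -0.08, "rx": 0, "ry": 0, "rz": 0, "gripper": -0.2}
    - {"tx": 0, "ty": 0, "tz": -0.08, "rx": 0, "ry": 0, "rz": 0, "gripper": -0.2}
    - {"tx": 0, "ty": 0, "tz": -0.06, "rx": 0, "ry": 0, "rz": 0, "gripper": -0.2}

```text
time_s: 19.23
ee_pos: [440.6, 41.0, 210.9]
ee_rot: [-179.9, -20.2, -13.2]
force: [0.0, 0.6, 0.6]
gripper_width: 54.7
gripper_force: 0.0
```

```bash
python3 - <<'E'
from h import *
p=c2w(-49,-130,0); print(p)
go([p[0],p[1],210],[180,0,-13.26])
g=grab("wrist"); hsv=cv2.cvtColor(g["im"],cv2.COLOR_RGB2HSV)
k=proj(g,[p[0],p[1],144]); print("pred knob",k, "base",proj(g,c2w(-50,-132,111)))
# independent: latch base plate contour centre on plane 111
u,v=proj(g,c2w(-50,-132,111)).astype(int); m=np.zeros(hsv.shape[:2],np.uint8); m[max(0,v-90):v+60,max(0,u-80):u+80]=255
wm=cv2.inRange(hsv,(0,0,150),(180,60,255))&m
n,l,st,ce=cv2.connectedComponentsWithStats(wm); i=1+np.argmax(st[1:,4]); print(st[i],ce[i]); 
save(g,"w5.png",None,1)
E
```

```text
[ 521.78824157 -114.39495785    0.        ]
pos [440.6  41.  210.9] [-179.9  -20.2  -13.2] F [0.  0.6 0.6] w 54.7 t 19.23
shift(cur axes) [0.2144 0.2656 0.0802] shift(new axes) [0.2293 0.2653 0.0017] turn [-0.0023 -0.6718  0.0025]
pred knob [471.54175936 106.3413274 ] base [456.86849785 120.23656223]
[ 435   96   64   46 2318] [468.38567731 119.78990509]
```

View pics/w5.png

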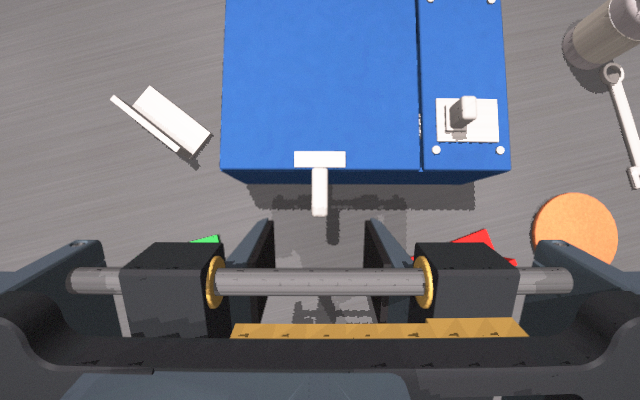

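The wrist view shows the knob top at about (468,103), against a prediction of (471,106). I'll move over it with the tool vertical.

Emit:
send_rows:
  motion:
    - {"tx": 0, "ty": 0, "tz": 0, "rx": 0, "ry": -0.336, "rz": 0, "gripper": -0.2}
    - {"tx": 0, "ty": 0, "tz": 0, "rx": 0, "ry": -0.336, "rz": 0, "gripper": -0.2}
    - {"tx": 0.0243, "ty": 0.0263, "tz": 0, "rx": 0, "ry": 0, "rz": 0, "gripper": -0.2}
    - {"tx": 0.046, "ty": 0.052, "tz": 0, "rx": 0, "ry": 0, "rz": 0, "gripper": -0.2}
    - {"tx": 0.046, "ty": 0.052, "tz": 0, "rx": 0, "ry": 0, "rz": 0, "gripper": -0.2}
    - {"tx": 0.046, "ty": 0.052, "tz": 0, "rx": 0, "ry": 0, "rz": 0, "gripper": -0.2}
    - {"tx": 0.046, "ty": 0.052, "tz": 0, "rx": 0, "ry": 0, "rz": 0, "gripper": -0.2}
    - {"tx": 0.023, "ty": 0.028, "tz": 0, "rx": 0, "ry": 0, "rz": 0, "gripper": -0.2}
    - {"tx": 0, "ty": 0, "tz": 0, "rx": 0, "ry": 0, "rz": 0, "gripper": -0.2}
    - {"tx": 0, "ty": 0, "tz": 0, "rx": 0, "ry": 0, "rz": 0, "gripper": -0.2}

```text
time_s: 20.52
ee_pos: [522.7, -112.4, 208.8]
ee_rot: [-180.0, 0.1, -13.2]
force: [-0.4, -0.6, -0.3]
gripper_width: 54.5
gripper_force: 0.0
```

```bash
python3 - <<'E'
from h import *
p=c2w(-48,-128.5,117)
go(p,[180,0,-13.26])
E
```

```text
pos [ 522.7 -112.4  208.8] [-1.80e+02  1.00e-01 -1.32e+01] F [-0.4 -0.6 -0.3] w 54.5 t 20.52
shift(cur axes) [0.0014 0.0013 0.1837] shift(new axes) [0.0011 0.0012 0.1837] turn [-0.0009  0.0041  0.0033]
```

Descend and close with a light grip.

Emit:
send_rows:
  motion:
    - {"tx": 0.001, "ty": 0.001, "tz": 0.02, "rx": 0, "ry": 0, "rz": 0, "gripper": -0.2}
    - {"tx": 0, "ty": 0, "tz": 0.05, "rx": 0, "ry": 0, "rz": 0, "gripper": -0.2}
    - {"tx": 0, "ty": 0, "tz": 0.05, "rx": 0, "ry": 0, "rz": 0, "gripper": -0.2}
    - {"tx": 0, "ty": 0, "tz": 0.04, "rx": 0, "ry": 0, "rz": 0, "gripper": -0.2}
    - {"tx": 0, "ty": 0, "tz": 0.02, "rx": 0, "ry": 0, "rz": 0, "gripper": 0}
    - {"tx": 0, "ty": 0, "tz": 0.003, "rx": 0, "ry": 0, "rz": 0, "gripper": 0.5}
    - {"tx": 0, "ty": 0, "tz": 0, "rx": 0, "ry": 0, "rz": 0, "gripper": 0.5}
    - {"tx": 0, "ty": 0, "tz": 0, "rx": 0, "ry": 0, "rz": 0, "gripper": 0.5}
    - {"tx": 0, "ty": 0, "tz": 0, "rx": 0, "ry": 0, "rz": 0, "gripper": 1}
    - {"tx": 0, "ty": 0, "tz": 0, "rx": 0, "ry": 0, "rz": 0, "gripper": 1}
    - {"tx": 0, "ty": 0, "tz": 0, "rx": 0, "ry": 0, "rz": 0, "gripper": 1}
    - {"tx": 0, "ty": 0, "tz": 0, "rx": 0, "ry": 0, "rz": 0, "gripper": 1}
  grip_force: 10

```text
time_s: 22.02
ee_pos: [524.0, -114.6, 118.0]
ee_rot: [179.9, 0.0, -13.2]
force: [-0.9, -5.5, 4.3]
gripper_width: 13.9
gripper_force: 10.0
```

Emit:
send_rows:
  motion:
    - {"tx": 0, "ty": 0, "tz": 0, "rx": 0, "ry": 0, "rz": 0, "gripper": 1}
    - {"tx": 0, "ty": 0, "tz": 0, "rx": 0, "ry": 0, "rz": 0, "gripper": 1}
  grip_force: 30

```text
time_s: 22.28
ee_pos: [524.0, -114.6, 118.0]
ee_rot: [179.9, 0.0, -13.2]
force: [-1.1, -5.7, 4.8]
gripper_width: 13.8
gripper_force: 30.0
```

Emit:
send_rows:
  motion:
    - {"tx": 0, "ty": 0.005, "tz": -0.001, "rx": 0, "ry": 0, "rz": 0, "gripper": 1}
    - {"tx": 0, "ty": 0.006, "tz": -0.001, "rx": 0, "ry": 0, "rz": 0, "gripper": 1}
    - {"tx": 0, "ty": 0.006, "tz": 0, "rx": 0, "ry": 0, "rz": 0, "gripper": 1}
    - {"tx": 0, "ty": 0.006, "tz": 0, "rx": 0, "ry": 0, "rz": 0, "gripper": 1}
    - {"tx": 0, "ty": 0.006, "tz": 0, "rx": 0, "ry": 0, "rz": 0, "gripper": 1}
    - {"tx": 0, "ty": 0.006, "tz": 0, "rx": 0, "ry": 0, "rz": 0, "gripper": 1}
    - {"tx": 0, "ty": 0.005, "tz": 0, "rx": 0, "ry": 0, "rz": 0, "gripper": 1}
    - {"tx": 0, "ty": 0.004, "tz": 0, "rx": 0, "ry": 0, "rz": 0, "gripper": 1}
    - {"tx": 0, "ty": 0, "tz": 0, "rx": 0, "ry": 0, "rz": 0, "gripper": 1}
    - {"tx": 0, "ty": 0, "tz": 0, "rx": 0, "ry": 0, "rz": 0, "gripper": 1}

```text
time_s: 23.52
ee_pos: [519.2, -134.7, 118.0]
ee_rot: [-179.9, 0.1, -13.2]
force: [4.2, 2.4, -3.3]
gripper_width: 14.0
gripper_force: 30.0
```

```bash
python3 - <<'E'
from h import *
s=env.state(); print(w2c(s["ee_pos"]),w2c([524,-114.6]),s["force"],s["ee_pos"])
E
```

```text
[ -46.8999183  -150.40626822] [ -46.80017815 -129.69226394] [ 4.15537382  2.38741026 -3.3290543 ] [ 519.15174216 -134.73887578  118.04595779]
```

Emit:
send_rows:
  motion:
    - {"tx": 0, "ty": 0.003, "tz": 0, "rx": 0, "ry": 0, "rz": 0, "gripper": 1}
    - {"tx": 0, "ty": 0.003, "tz": 0, "rx": 0, "ry": 0, "rz": 0, "gripper": 1}
    - {"tx": 0, "ty": 0, "tz": 0, "rx": 0, "ry": 0, "rz": 0, "gripper": 1}
    - {"tx": 0, "ty": 0, "tz": 0, "rx": 0, "ry": 0, "rz": 0, "gripper": 1}

```text
time_s: 24.02
ee_pos: [518.8, -136.2, 118.0]
ee_rot: [-179.7, 0.1, -13.3]
force: [4.9, 7.6, -3.1]
gripper_width: 13.7
gripper_force: 30.0
```

Emit:
send_rows:
  motion:
    - {"tx": 0, "ty": 0.004, "tz": 0, "rx": 0, "ry": 0, "rz": 0, "gripper": 1}
    - {"tx": 0, "ty": 0, "tz": 0, "rx": 0, "ry": 0, "rz": 0, "gripper": 1}
    - {"tx": 0, "ty": 0, "tz": 0, "rx": 0, "ry": 0, "rz": 0, "gripper": 1}

```text
time_s: 24.4
ee_pos: [518.8, -136.3, 118.0]
ee_rot: [-179.5, 0.1, -13.3]
force: [6.3, 13.8, -3.9]
gripper_width: 13.9
gripper_force: 30.0
```

At the stop: 22.2 mm of travel and the force is climbing. I'll relax, open and retreat.

Emit:
send_rows:
  motion:
    - {"tx": 0, "ty": -0.005, "tz": 0, "rx": 0, "ry": 0, "rz": 0, "gripper": 1}
    - {"tx": 0, "ty": 0, "tz": 0, "rx": 0, "ry": 0, "rz": 0, "gripper": -0.2}
    - {"tx": 0, "ty": 0, "tz": 0, "rx": 0, "ry": 0, "rz": 0, "gripper": -0.2}
    - {"tx": 0, "ty": 0, "tz": 0, "rx": 0, "ry": 0, "rz": 0, "gripper": -0.2}
    - {"tx": 0, "ty": 0, "tz": 0, "rx": 0, "ry": 0, "rz": 0, "gripper": -0.2}
    - {"tx": 0, "ty": 0, "tz": 0, "rx": 0, "ry": 0, "rz": 0, "gripper": -0.2}
    - {"tx": 0, "ty": 0, "tz": -0.03, "rx": 0, "ry": 0, "rz": 0, "gripper": -0.2}
    - {"tx": 0, "ty": 0, "tz": -0.07, "rx": 0, "ry": 0, "rz": 0, "gripper": -0.2}
    - {"tx": 0, "ty": 0, "tz": -0.07, "rx": 0, "ry": 0, "rz": 0, "gripper": -0.2}
    - {"tx": 0, "ty": 0, "tz": -0.03, "rx": 0, "ry": 0, "rz": 0, "gripper": -0.2}
    - {"tx": 0, "ty": 0, "tz": 0, "rx": 0, "ry": 0, "rz": 0, "gripper": -0.2}

```text
time_s: 25.78
ee_pos: [518.8, -137.8, 219.5]
ee_rot: [-180.0, -0.0, -13.2]
force: [0.7, -1.5, 0.0]
gripper_width: 54.8
gripper_force: 0.0
```

```bash
python3 - <<'E'
from h import *
go([454.3,37.4,171.6],[180,-20,-13.26])
t=grab("top"); im=t["im"]; hsv=cv2.cvtColor(im,cv2.COLOR_RGB2HSV)
save(t,"t3.png",(160,110,400,310),2.5)
E
```

```text
pos [ 518.8 -137.8  219.5] [-180.    -0.   -13.2] F [ 0.7 -1.5  0. ] w 54.8 t 25.77
shift(cur axes) [-0.2056 -0.3118  0.0956] shift(new axes) [-0.2262 -0.3115  0.0196] turn [-6.000e-04  6.652e-01  2.500e-03]
```

Emit:
send_rows:
  motion:
    - {"tx": 0, "ty": 0, "tz": 0, "rx": 0, "ry": 0.333, "rz": 0, "gripper": -0.2}
    - {"tx": 0, "ty": 0, "tz": 0, "rx": 0, "ry": 0.332, "rz": 0, "gripper": -0.2}
    - {"tx": -0.016, "ty": -0.0215, "tz": 0, "rx": 0, "ry": 0, "rz": 0, "gripper": -0.2}
    - {"tx": -0.035, "ty": -0.05, "tz": 0, "rx": 0, "ry": 0, "rz": 0, "gripper": -0.2}
    - {"tx": -0.04, "ty": -0.055, "tz": 0.004, "rx": 0, "ry": 0, "rz": 0, "gripper": -0.2}
    - {"tx": -0.04, "ty": -0.055, "tz": 0.004, "rx": 0, "ry": 0, "rz": 0, "gripper": -0.2}
    - {"tx": -0.04, "ty": -0.055, "tz": 0.004, "rx": 0, "ry": 0, "rz": 0, "gripper": -0.2}
    - {"tx": -0.035, "ty": -0.05, "tz": 0.004, "rx": 0, "ry": 0, "rz": 0, "gripper": -0.2}
    - {"tx": -0.02, "ty": -0.025, "tz": 0.0036, "rx": 0, "ry": 0, "rz": 0, "gripper": -0.2}
    - {"tx": 0, "ty": 0, "tz": 0, "rx": 0, "ry": 0, "rz": 0, "gripper": -0.2}
    - {"tx": 0, "ty": 0, "tz": 0, "rx": 0, "ry": 0, "rz": 0, "gripper": -0.2}

```text
time_s: 27.2
ee_pos: [454.6, 37.5, 171.0]
ee_rot: [180.0, -19.8, -13.2]
force: [-0.1, -0.7, 0.2]
gripper_width: 54.4
gripper_force: 0.0
```

```bash
python3 - <<'E'
from h import *
go([484.3,30.4,87],[180,-20,-13.26])
E
```

```text
pos [454.6  37.5 171. ] [180.  -19.8 -13.2] F [-0.1 -0.7  0.2] w 54.4 t 27.2
shift(cur axes) [0.0004 0.0002 0.1788] shift(new axes) [-1.000e-04  1.000e-04  1.788e-01] turn [-0.0004  0.0056  0.0026]
```

Emit:
send_rows:
  motion:
    - {"tx": 0, "ty": 0, "tz": 0.03, "rx": 0, "ry": 0.005, "rz": 0, "gripper": -0.2}
    - {"tx": 0, "ty": 0, "tz": 0.05, "rx": 0, "ry": 0, "rz": 0, "gripper": -0.2}
    - {"tx": 0, "ty": 0, "tz": 0.05, "rx": 0, "ry": 0, "rz": 0, "gripper": -0.2}
    - {"tx": 0, "ty": 0, "tz": 0.035, "rx": 0, "ry": 0, "rz": 0, "gripper": -0.2}
    - {"tx": 0, "ty": 0, "tz": 0.014, "rx": 0, "ry": 0, "rz": 0, "gripper": 0}
    - {"tx": 0, "ty": 0, "tz": 0, "rx": 0, "ry": 0, "rz": 0, "gripper": 0.5}
    - {"tx": 0, "ty": 0, "tz": 0, "rx": 0, "ry": 0, "rz": 0, "gripper": 0.5}
    - {"tx": 0, "ty": 0, "tz": 0, "rx": 0, "ry": 0, "rz": 0, "gripper": 0.5}
    - {"tx": 0, "ty": 0, "tz": 0, "rx": 0, "ry": 0, "rz": 0, "gripper": 1}
    - {"tx": 0, "ty": 0, "tz": 0, "rx": 0, "ry": 0, "rz": 0, "gripper": 1}
    - {"tx": 0, "ty": 0, "tz": 0, "rx": 0, "ry": 0, "rz": 0, "gripper": 1}
    - {"tx": 0, "ty": 0, "tz": 0, "rx": 0, "ry": 0, "rz": 0, "gripper": 1}
  grip_force: 10

```text
time_s: 28.7
ee_pos: [483.6, 30.6, 87.2]
ee_rot: [-180.0, -20.0, -13.2]
force: [-3.4, 1.4, 4.6]
gripper_width: 16.3
gripper_force: 10.0
```

Emit:
send_rows:
  motion:
    - {"tx": 0, "ty": 0, "tz": 0, "rx": 0, "ry": 0, "rz": 0, "gripper": 1}
    - {"tx": 0, "ty": 0, "tz": 0, "rx": 0, "ry": 0, "rz": 0, "gripper": 1}
    - {"tx": 0, "ty": 0, "tz": 0, "rx": 0, "ry": 0, "rz": 0, "gripper": 1}
  grip_force: 40

```text
time_s: 29.08
ee_pos: [483.6, 30.6, 87.2]
ee_rot: [-179.9, -20.0, -13.2]
force: [-3.2, 0.5, 5.0]
gripper_width: 15.4
gripper_force: 40.0
```

```bash
python3 - <<'E'
from h import *
s=env.state(); print(s["ee_pos"],s["force"],s["gripper_width"])
# arc about the hinge: grasp point radius 226, rows of dth; rotation about tool y, shift in tool axes of the TCP
H=np.array([100.,0,104]); 
def tcp(th): # case x,z ; tilt angle from -20+th
    g=H+226*np.array([-np.cos(th),0,np.sin(th)]); a=np.radians(-20)+th
    z=np.array([-np.sin(a),0,-np.cos(a)]); x=np.array([np.cos(a),0,-np.sin(a)]); return g+19*z,x,z
n=20
for k in(0,n-1):
    p0,x0,z0=tcp(np.radians(40/n*k)); p1,x1,z1=tcp(np.radians(40/n*(k+1))); d=(p1-p0)/500
    print("old axes",(d@x0).round(5),(d@z0).round(5),"new axes",(d@x1).round(5),(d@z1).round(5))
E
```

```text
[483.61366186  30.60703543  87.22069248] [-3.20201301  0.54139595  5.00136028] 15.353621613358149
old axes 0.00433 -0.01475 new axes 0.00381 -0.01489
old axes 0.00433 -0.01475 new axes 0.00381 -0.01489
```

Emit:
send_rows:
  motion:
    - {"tx": 0.0043, "ty": 0, "tz": -0.0148, "rx": 0, "ry": -0.0667, "rz": 0, "gripper": 1}
    - {"tx": 0.0043, "ty": 0, "tz": -0.0148, "rx": 0, "ry": -0.0667, "rz": 0, "gripper": 1}
    - {"tx": 0, "ty": 0, "tz": 0, "rx": 0, "ry": 0, "rz": 0, "gripper": 1}
    - {"tx": 0, "ty": 0, "tz": 0, "rx": 0, "ry": 0, "rz": 0, "gripper": 1}

```text
time_s: 29.58
ee_pos: [482.9, 30.7, 101.9]
ee_rot: [-180.0, -16.1, -13.2]
force: [1.4, 0.4, -1.5]
gripper_width: 15.7
gripper_force: 40.0
```

Lid is free (14.7 mm rise with −1.5 N). I'll continue the arc.

Emit:
send_rows:
  motion:
    - {"tx": 0.0043, "ty": 0, "tz": -0.0148, "rx": 0, "ry": -0.0667, "rz": 0, "gripper": 1}
    - {"tx": 0.0043, "ty": 0, "tz": -0.0148, "rx": 0, "ry": -0.0667, "rz": 0, "gripper": 1}
    - {"tx": 0.0043, "ty": 0, "tz": -0.0148, "rx": 0, "ry": -0.0667, "rz": 0, "gripper": 1}
    - {"tx": 0.0043, "ty": 0, "tz": -0.0148, "rx": 0, "ry": -0.0667, "rz": 0, "gripper": 1}
    - {"tx": 0.0043, "ty": 0, "tz": -0.0148, "rx": 0, "ry": -0.0667, "rz": 0, "gripper": 1}
    - {"tx": 0.0043, "ty": 0, "tz": -0.0148, "rx": 0, "ry": -0.0667, "rz": 0, "gripper": 1}
    - {"tx": 0.0043, "ty": 0, "tz": -0.0148, "rx": 0, "ry": -0.0667, "rz": 0, "gripper": 1}
    - {"tx": 0.0043, "ty": 0, "tz": -0.0148, "rx": 0, "ry": -0.0667, "rz": 0, "gripper": 1}
    - {"tx": 0, "ty": 0, "tz": 0, "rx": 0, "ry": 0, "rz": 0, "gripper": 1}

```text
time_s: 30.7
ee_pos: [490.6, 28.9, 162.9]
ee_rot: [-180.0, -0.0, -13.2]
force: [-0.4, 1.3, 0.4]
gripper_width: 16.0
gripper_force: 40.0
```

Emit:
send_rows:
  motion:
    - {"tx": 0.0043, "ty": 0, "tz": -0.0148, "rx": 0, "ry": -0.0667, "rz": 0, "gripper": 1}
    - {"tx": 0.0043, "ty": 0, "tz": -0.0148, "rx": 0, "ry": -0.0667, "rz": 0, "gripper": 1}
    - {"tx": 0.0043, "ty": 0, "tz": -0.0148, "rx": 0, "ry": -0.0667, "rz": 0, "gripper": 1}
    - {"tx": 0.0043, "ty": 0, "tz": -0.0148, "rx": 0, "ry": -0.0667, "rz": 0, "gripper": 1}
    - {"tx": 0.0043, "ty": 0, "tz": -0.0148, "rx": 0, "ry": -0.0667, "rz": 0, "gripper": 1}
    - {"tx": 0.0043, "ty": 0, "tz": -0.0148, "rx": 0, "ry": -0.0667, "rz": 0, "gripper": 1}
    - {"tx": 0.0043, "ty": 0, "tz": -0.0148, "rx": 0, "ry": -0.0667, "rz": 0, "gripper": 1}
    - {"tx": 0.0043, "ty": 0, "tz": -0.0148, "rx": 0, "ry": -0.0667, "rz": 0, "gripper": 1}
    - {"tx": 0.0043, "ty": 0, "tz": -0.0148, "rx": 0, "ry": -0.0667, "rz": 0, "gripper": 1}
    - {"tx": 0.0043, "ty": 0, "tz": -0.0148, "rx": 0, "ry": -0.0667, "rz": 0, "gripper": 1}
    - {"tx": 0, "ty": 0, "tz": 0, "rx": 0, "ry": 0, "rz": 0, "gripper": 1}
    - {"tx": 0, "ty": 0, "tz": 0, "rx": 0, "ry": 0, "rz": 0, "gripper": 1}

```text
time_s: 32.2
ee_pos: [522.1, 21.4, 231.9]
ee_rot: [180.0, 19.9, -13.2]
force: [-0.3, 1.6, -1.0]
gripper_width: 15.6
gripper_force: 40.0
```

```bash
python3 - <<'E'
from h import *
s=env.state(); z=R.from_euler('xyz',s["ee_rot"],degrees=True).apply([0,0,1]); g=s["ee_pos"]-19*z
c=w2c(g); print("lug",c,g[2],"angle",np.degrees(np.arctan2(g[2]-104,100-c[0])),"r",np.hypot(g[2]-104,100-c[0]),s["force"],s["gripper_width"])
im=grab("side"); a=im["im"]; t=grab("top")["im"]
cv2.imwrite("pics/final.png",cv2.resize(np.vstack([a,t])[...,::-1],(480,600)))
E
```

```text
lug [-73.36877404   2.23044476] 249.7748725403443 angle 40.05836339227675 r 226.51058534938002 [-0.32368366  1.58247303 -0.98794833] 15.644868448137547
```

View pics/final.png

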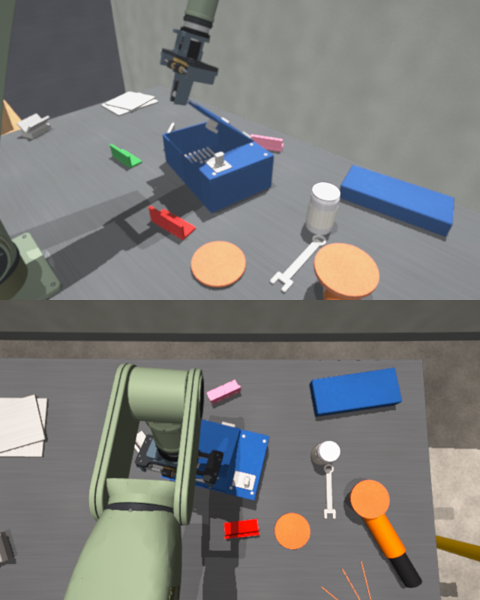

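The lid is open and held, the knob is back at about (218,155), and the bystanders haven't moved. I'll hand in.

```bash
python3 -c "
from workcell import env
print(env.job_done())"
```

```text
the job is handed in; nothing more can be done
None
```

I set the angle on the bare bench, tugged the lug and found the lid caught, drew the slide knob fully back, and handed the job in with the lid held open by its lug at about 40°.

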